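# Set the feed speed and hold the jog lever

### The arm

A 6-joint arm with a two-finger parallel gripper is mounted at the origin on the work surface. World frame = base frame: x ahead of the robot, y to its left, z up, the work surface at z = 0. Lengths are in m, angles in rad, forces in N, time in s.
With the tool pointing down it reaches from about 0.225 to 0.875 m from the base axis. Payload 3.4 kg.
Tool frame: the origin (TCP) lies at the very end of the fingers, on their centre line; the grasp point (between the pads) lies 19 mm behind it; z points along the fingers, y is the direction in which the jaws open and shut (so a half turn about z gives the same grasp; the last joint's range is limited). The gripper opens to 85 mm and grips with 20 to 120 N. Pads are 22 mm wide; open, the fingers measure 114 mm over their backs; the gripper's body (76 mm by 85 mm) begins 54 mm behind the grasp point. The pads swing forward as they close: fully open they stand 13 mm farther back than shut.
Start: joints at [-1.335, 0.276, 1.505, -0, 1.361, -0.121], TCP at [0.201, -0.539, 0.231] pointing down, gripper open.
Joint ranges: [-2.89, 2.89], [-0.75, 2.08], [0.22, 2.7], [-1.18, 4.32], [0.11, 2.71], [-2.7, 2.7]. Speed limits (rad/s): [2.57, 2.57, 3.14, 3.14, 3.14, 3.14].

### API

Orientations are given as a unit quaternion [w, x, y, z].
In Python, from rig import manip gives the robot as it stands. The module is installed in compiled form; this text tells all that it offers.
- The arm moves only by the tool carry_out, never from a script. Its argument "moves" is one flat list of numbers, 5 for each row, row after row: the opening in per cent of the stroke, from 0 (shut) to 100 (fully open), then the shift along the world's x, y, z in cm, then the turn about the world's z in rad. A call has exactly 10 rows; each row shifts and turns the commanded pose from where the row before left it; what a row does not reach is not made up. A row lasts 1/10 s, in which the tool goes at most 50 mm and 8.59 degrees, less where a joint would pass 70% of its speed; a pose out of reach is approached as far as the arm can. A call is refused whole if a number of a shift passes 5 or a number of a turn 0.15, either way. A call with a gripper value outside its range is refused whole. The fingers move at their own pace and stop on an object; "squeeze" is the grip in N (left out, the last holds). Time passes only in rows, so rows that do not move let the fingers close, or fill a call up. It gives the time, the measured TCP pose, the force and the opening at its end, in the units of the state.
- manip.get_state(): the state, without advancing time (a new reading comes with each control period).
- manip.get_image(name): name is "scene" or "top"; returns the picture (480x640x3 uint8, red, green, blue); there is no depth.
- manip.camera_info(name): a dict with "fov_y" (degrees; the focal length in pixels is half the picture's height over the tangent of half this angle, whatever the lens; pixels are square), "cx", "cy" (the principal point, pixels), "rvec" (rotation vector, rad) and "tvec" (3), from world to camera coordinates, as OpenCV has them. Camera axes: x right, y down, z forward; pixel columns grow to the right and rows downward; lengths in m; the calibration is good to about 2 mm. A picture is of the moment at which its call begins. camera_info takes no time and is no camera call.
- manip.sign_off(): hands the job in, once; it reports no verdict.
The state is a dict: "clock": time; "qpos": joint angles; "qd": joint speeds; "effort": joint torques, N m; "position": TCP position; "ee_rot": TCP orientation; "contact_force": force on the tool from outside, world axes, zero at the start; "moment": the same for the moment, N m; "width": finger opening in m.
Only numpy, scipy, OpenCV 4.12 (cv2) and the standard library are available. Lean on these libraries where they do the work, as an engineer would, in place of code of your own. Each camera call takes 0.05 s, during which the arm holds its last target. There are 200 camera calls.

### The job

Get the sheet feeder jogging so that a colleague can clear it: turn the black speed dial until its red pointer stands at the green mark and let go of it, then press the red pad of the spring-loaded jog lever down half-way, so that the lever is level and its white pointer stands in the green band, and keep it there with the gripper: the job finishes while you are still holding it. It is a dead-man lever, so do not push it down to its bottom stop, and leave the dial set and the tools and other loose things on the bench where they are.

Things in the scene. Friction and masses are not known exactly. Their poses are not given: they have to be found in the camera images.
- dial (a joint): Angle of the speed dial, rad, 0 to 4.71 (end stops), growing clockwise seen from above; the axis is vertical. The green mark is at 3.0; within 0.13 of it counts as set. At the start the pointer stands 0.7 to 1.4 rad short of the mark, so it must be turned clockwise. The dial stays where it is left (light friction, 0.04 N m).
- dial_grip (a point): Point on the axis of the speed dial, 84 mm above the bench, half-way up its grip bar. The grip bar is a black upright bar 52 mm long, 14 mm thick, from 65 to 98 mm above the bench, standing on a black disc 56 mm across (top 65 mm above the bench) on the dial box, a grey fixed box 130 x 130 mm and 55 mm high. The bar's length lies along the line from this point to point dial_tip.
- dial_tip (a point): Tip of the dial's red pointer, 38 mm from the dial's axis, 63 mm above the bench. It turns with the dial; a white line on top of the grip bar points the same way.
- mark (a point): Inner end of the green mark on the dial's white scale plate, 38 mm from the dial's axis and 63 mm above the bench; the pointer tip meets this point when the dial is set. The other marks are thin and black.
- dial_box: Fixed grey dial box, 130 x 130 x 55 mm, origin at the centre of its underside on the dial's axis, z up. The scale's start (dial value 0) lies at 135 degrees counter-clockwise from its +x axis.
- jog (a joint): Angle of the jog lever, rad: 0 at rest (raised by 0.15 rad), 0.15 level and in the middle of the green band, 0.3 at the bottom stop. Green band: 0.10 to 0.20. A spring drives it back to 0 when let go. Straight down on the pad it takes about 4 N to start it moving, 9 N at 0.15 and 13 N at the stop.
- jog_pad (a point): Centre of the top face of the red round pad of the jog lever (46 mm across, 10 mm thick, flat, tilted with the lever). At rest it is about 107 mm above the bench. The lever is 130 mm long from its level hinge axis to the pad's centre, so the pad sinks 19.5 mm to the middle of the green band (88 mm above the bench) and 39 mm to the stop; it moves nearly straight down (sideways less than 2 mm).
- jog_box: Fixed grey base of the jog lever, 200 x 90 mm and 45 mm high, origin at the centre of its underside, z up. The hinge axis (along y) lies at x = +60 mm, 88 mm high; the lever runs from there to the pad at x = -70 mm. On the hinge a white pointer rises to 155 mm above the bench beside an upright black plate with a red, green, red scale along its top edge.
- screwdriver: Loose screwdriver with red handle lying on the bench, to be left alone.
- wrench: Loose steel spanner lying at the back of the bench, to be left alone.
- sockets: Loose red rail 170 x 30 mm with five steel sockets, 38 mm high, to be left alone.
- pliers: Loose red-handled pliers about 160 mm long, 12 mm high, to be left alone.
- jar: Loose grey jar with black lid, 68 mm across, 90 mm high, to be left alone.
- tape: Loose blue roll, 100 mm across, 25 mm high, to be left alone.
- tray: Loose open blue tray 130 x 100 x 50 mm, to be left alone.
Mind the look-alikes: they are no part of the job. Leave any brown or turquoise look-alike of the jog_box alone.

How it is judged:
On the way, in this order (a step that is already met when the one before it is completed fails the run):
1. the speed dial stands at the green mark and has been let go (value of joint dial between 2.87 and 3.13 rad and contact force between the fingers and dial_box below 0.3 N), for 0.2 s.
2. the jog lever is held in the green band by the gripper (value of joint jog between 0.1 and 0.2 rad and contact force between the fingers and jog above 4 N and velocity of joint jog between -0.1 and 0.1 rad/s), for 0.3 s.
At the end, for the whole second after the job is handed in: The gripper's fingers press the jog lever with more than 4 N and hold it still (under 0.1 rad/s) in the green band (0.10 to 0.20 rad), while the speed dial stands within 0.13 rad of the green mark (3.0), not touched by the robot (all of step 1 and all of step 2 and contact force between the arm and dial_box below 0.3 N); the arm keeps its last pose, push and grip.
It fails at once if the jog lever is pushed down to its bottom stop (beyond 0.285 rad) (value of joint jog above 0.285 rad).
It fails at once if a loose thing on the bench is moved more than 30 mm (distance of any of screwdriver, wrench, sockets, pliers, jar, tape, tray from where it was at the start of the episode above 0.03 m).
It also fails if it takes over 51 s, if anything falls off the work surface, if the arm or the gripper's body presses on something with over 40 N, if the wrist force passes 120 N, or if a joint passes its speed limit or range.

## Working session

There is one attempt and no reset: what is moved stays moved. The work goes in short steps, Python scripts to look and compute and a tool call to move; the robot and the scene stay as the last step left them, time stands still between calls to the robot, and variables do not carry over. Pictures are saved under pics/ and viewed, about 8 in all and at most 12, crops included, and the job is handed in when it is done.

Besides the shell and the picture viewer there is one more tool, called after "Call:" as a command line: name --argument value ..., lists and objects as JSON in quotes. carry_out: Moves the arm, as the interface text tells. Its arguments: {"type":"object","properties":{"moves":{"type":"array","items":{"type":"number"}},"squeeze":{"type":"number"}},"required":["moves"]}

```bash
mkdir -p pics; cat > h.py <<'E'
import numpy as np,cv2
from rig import manip
def cam(n):
    c=manip.camera_info(n);f=240/np.tan(np.radians(c["fov_y"])/2)
    K=np.array([[f,0,c["cx"]],[0,f,c["cy"]],[0,0,1.]])
    return K,np.array(c["rvec"],float).ravel(),np.array(c["tvec"],float).ravel(),c
def ray(n,px,z):
    K,r,t,_=cam(n);R=cv2.Rodrigues(r)[0];o=-R.T@t
    d=R.T@np.linalg.inv(K)@np.array([px[0],px[1],1.])
    return o+d*(z-o[2])/d[2]
def proj(n,P):
    K,r,t,_=cam(n);return cv2.projectPoints(np.array(P,float).reshape(-1,3),r,t,K,None)[0].reshape(-1,2)
def grab(n,f,crop=None,s=1):
    im=manip.get_image(n)[:,:,::-1]
    if crop: x,y,w,h=crop;im=im[y:y+h,x:x+w]
    cv2.imwrite("pics/"+f,cv2.resize(im,None,fx=s,fy=s,interpolation=cv2.INTER_CUBIC))
E
python3 - <<'E'
from h import *
for n in("scene","top"): grab(n,n+"0.png");print(manip.camera_info(n))
print(manip.get_state())
E
```

```text
{'fov_y': 43.60680702934729, 'cx': 317.198007013019, 'cy': 234.0759604950536, 'rvec': array([ 2.10826726,  1.2569192 , -0.48892453]), 'tvec': array([-0.27327559, -0.23255988,  1.82353977])}
{'fov_y': 50.1995989652347, 'cx': 318.96831628067326, 'cy': 243.04057665183575, 'rvec': array([ 2.16532357, -2.21735754,  0.09533928]), 'tvec': array([0.0514277 , 0.49219094, 1.6364898 ])}
{'clock': 0.1, 'qpos': array([-1.33498645e+00,  2.76550007e-01,  1.50598204e+00,  3.21600752e-05,
        1.36073597e+00, -1.21001233e-01]), 'qd': array([-0.00302067, -0.0011703 , -0.00422225, -0.00026251,  0.00185829,
       -0.00059458]), 'effort': array([ 8.47939464e-04, -4.17701411e+01, -2.46403688e+01, -4.00674562e-04,
        5.77265120e-03,  6.49876824e-06]), 'position': array([ 0.20073561, -0.53832384,  0.23052558]), 'ee_rot': array([-8.37202166e-04,  9.84128147e-01,  1.77457286e-01, -3.23621805e-05]), 'contact_force': array([0.26926711, 0.732934  , 0.25056643]), 'moment': array([-0.01320608,  0.0367623 , -0.01746981]), 'width': 0.08533459552713032}
```

View pics/top0.png

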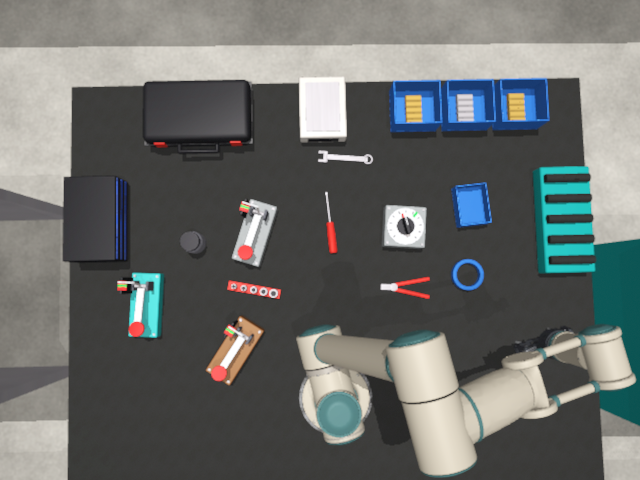

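View pics/scene0.png

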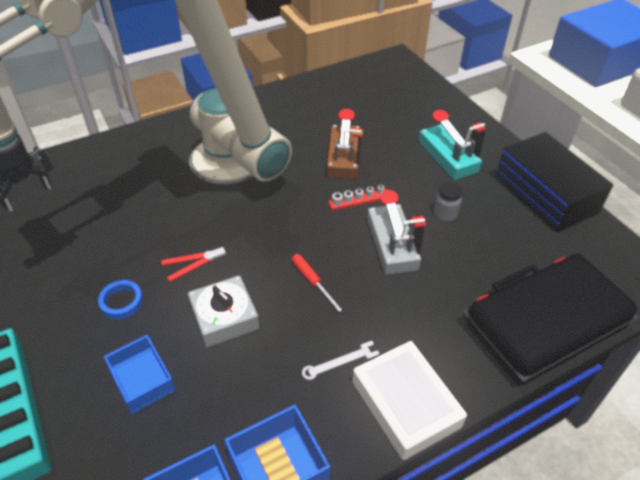

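The top view shows one dial box, at (405,227). Jog lever candidates by pad pixel are grey (246,252), turquoise (137,329) and brown (219,374). I choose grey, as described, and check it and the dial in close crops.

```bash
python3 - <<'E'
from h import *
im=manip.get_image("top")[:,:,::-1]
sc=manip.get_image("scene")[:,:,::-1]
def c(im,x,y,w,h,s):return cv2.resize(im[y:y+h,x:x+w],(w*s,h*s),interpolation=cv2.INTER_CUBIC)
a=np.hstack([c(im,380,202,50,50,8),c(im,230,195,50,75,8)[:400]]);
b=np.hstack([c(im,230,232,50,37,8)[:,:400],c(sc,186,274,76,37*2,5)[:296,:380],])
cv2.imwrite("pics/cr1.png",a);
cv2.imwrite("pics/cr2.png",np.hstack([cv2.resize(c(im,230,195,50,75,8),(400,600)),np.vstack([c(sc,184,272,80,74,5),np.zeros((230,400,3),np.uint8)])]))
E
```

```text
(no output)
```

View pics/cr1.png

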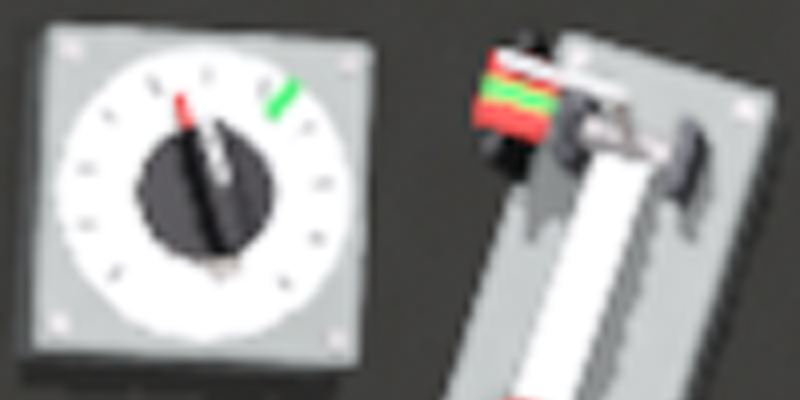

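View pics/cr2.png

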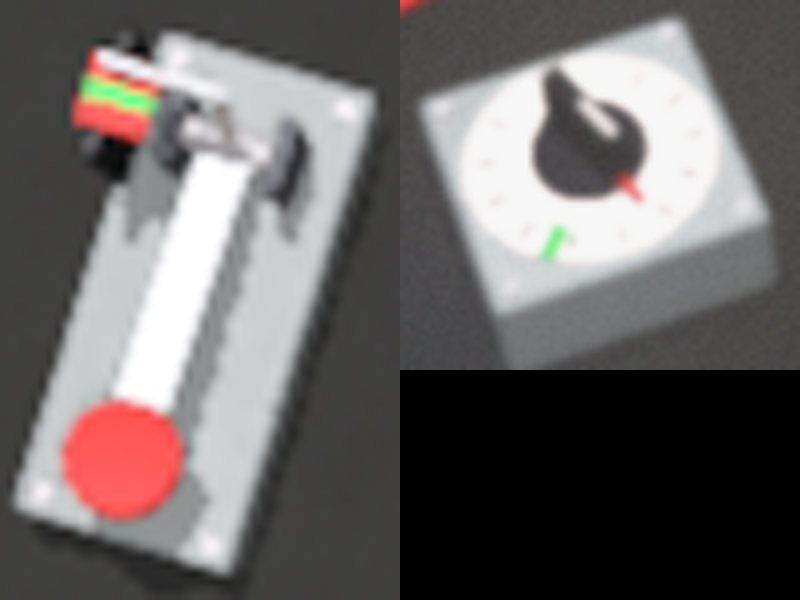

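The crops show red pointer tip at (180,97), green mark inner end at (273,115), and box corners at (48,25), (373,45), (357,368) and (33,348) in cr1. The grey lever's pad centre is at (123,459) in cr2. The base is clearly grey.

```bash
python3 - <<'E'
from h import *
T=lambda x,y,ox,oy,s=8:((x+.5)/s-.5+ox,(y+.5)/s-.5+oy)
co=[ray("top",T(*p,380,202),.055)for p in[(48,25),(373,45),(357,368),(33,348)]]
c=np.mean(co,0);print("corners",np.round(co,4).tolist(),"ctr",c,[np.linalg.norm(co[i]-co[i-1]) for i in range(4)])
tip=ray("top",T(180,97,380,202),.063);mk=ray("top",T(273,115,380,202),.063)
tip2=ray("scene",T(640-400,198,184,272,5),.063);mk2=ray("scene",T(160,230,184,272,5),.063)
for n,p in[("tip",tip),("mk",mk),("tip2",tip2),("mk2",mk2),("disc",ray("top",T(206,191,380,202),.065))]:
    d=p-c;print(n,p,np.hypot(*d[:2]),np.arctan2(d[1],d[0]))
pad=ray("top",T(123,459,230,195),.107);print("pad",pad,ray("scene",(389.5,197.5),.107))
jc=[ray("top",T(*p,230,195),.045)for p in[(165,30),(375,95),(230,575),(15,508)]];print("jogbox",np.round(jc,3).tolist(),np.mean(jc,0),[np.linalg.norm(jc[i]-jc[i-1]) for i in range(4)])
s=manip.get_state();print(s["position"],s["ee_rot"],s["clock"])
E
```

```text
corners [[0.6078, -0.1742, 0.055], [0.5969, -0.3034, 0.055], [0.4685, -0.292, 0.055], [0.4794, -0.164, 0.055]] ctr [ 0.53815809 -0.23339493  0.055     ] [np.float64(0.12881358985124072), np.float64(0.12959746261848754), np.float64(0.12893258242364702), np.float64(0.1284516706762588)]
tip [ 0.57683627 -0.22430843  0.063     ] 0.03973116799378276 0.2307416410079373
mk [ 0.56885647 -0.26085543  0.063     ] 0.0411882178818833 -0.7297828138794819
tip2 [ 0.5768062 -0.222846   0.063    ] 0.04006190220988983 0.26645768088000726
mk2 [ 0.57594508 -0.2613479   0.063     ] 0.047002391822285605 -0.6369095469674817
disc [ 0.53910242 -0.23286525  0.065     ] 0.001082729004276399 0.5111798287102334
pad [0.46489673 0.2670237  0.107     ] [0.47043228 0.26825346 0.107     ]
jogbox [[0.639, 0.256, 0.045], [0.611, 0.173, 0.045], [0.422, 0.234, 0.045], [0.45, 0.318, 0.045]] [0.5306282 0.2450588 0.045    ] [np.float64(0.19908757147584716), np.float64(0.08770208894460997), np.float64(0.19918226261325833), np.float64(0.08904039991865793)]
[ 0.20075516 -0.53848676  0.23076239] [-5.68151586e-04  9.84130847e-01  1.77443378e-01 -2.80144230e-05] 0.2
```

Call:
carry_out --moves '[50,2.2,2,0,-0.012,50,2.2,2,0,-0.012,50,2.2,2,0,-0.012,50,2.2,2,0,-0.012,50,2.2,2,0,-0.012,50,2.2,2,0,-0.012,50,2.2,2,0,-0.012,50,2.2,2,0,-0.012,50,2.2,2,0,-0.012,50,2.2,2,0,-0.012]' --squeeze 30

```text
clock: 1.2
position: [0.4215, -0.3378, 0.2312]
ee_rot: [-0.0, 0.993, 0.118, -0.0]
contact_force: [0.2, -0.3, -0.1]
width: 0.0428
```

Call:
carry_out --moves '[50,2.2,2,0,0,50,2.2,2,0,0,50,2.2,2,0,0,50,2.2,2,0,0,50,2.2,2,0,0,50,0.8,0.5,0,0,50,0,0,0,0,50,0,0,0,0,50,0,0,0,0,50,0,0,0,0]'

```text
clock: 2.2
position: [0.538, -0.2347, 0.2314]
ee_rot: [0.0, 0.993, 0.117, -0.0]
contact_force: [0.1, -0.3, 0.7]
width: 0.043
```

```bash
cat >> h.py <<'E'
def st():
    s=manip.get_state();w,x,y,z=s["ee_rot"]
    yy=np.array([2*(x*y-w*z),1-2*(x*x+z*z)])
    print("t",s["clock"],"p",s["position"].round(4),"yaw",np.arctan2(yy[1],yy[0]).round(3),"F",s["contact_force"].round(2),"M",s["moment"].round(2),"w",s["width"].round(4),"q",s["qpos"].round(2))
E
python3 -c "from h import *;st()"
```

```text
Traceback (most recent call last):
  File "h.py", line 20, in st
    print("t",s["clock"],"p",s["position"].round(4),"yaw",np.arctan2(yy[1],yy[0]).round(3),"F",s["contact_force"].round(2),"M",s["moment"].round(2),"w",s["width"].round(4),"q",s["qpos"].round(2))
                                                                                                                                                        ^^^^^^^^^^^^^^^^
AttributeError: 'float' object has no attribute 'round'
```

```bash
sed -i 's/s\["width"\].round(4)/round(float(s["width"]),4)/' h.py; python3 -c "from h import *;st()"
```

```text
t 2.2 p [ 0.538  -0.2347  0.2314] yaw -1.335 F [ 0.06 -0.32  0.73] M [ 0.02 -0.04 -0.  ] w 0.043 q [-0.53  0.29  1.48 -0.    1.37  0.81]
```

Call:
carry_out --moves '[50,0.05,0.1,-2,0,50,0,0,-2,0,50,0,0,-2,0,50,0,0,-2,0,50,0,0,-2,0,50,0,0,-2,0,50,0,0,-1.5,0,50,0,0,-1.3,0,50,0,0,-1,0,50,0,0,0,0]'

```text
clock: 3.2
position: [0.5384, -0.2327, 0.0721]
ee_rot: [-0.001, 0.993, 0.118, -0.001]
contact_force: [0.1, -0.1, -0.1]
width: 0.0425
```

Call:
carry_out --moves '[0,0,0,0,0,0,0,0,0,0,0,0,0,0,0,0,0,0,0,0,0,0,0,0,0,0,0,0,0,0,0,0,0,0,0,0,0,0,0,0,0,0,0,0,0,0,0,0,0,0]' --squeeze 30

```text
clock: 4.2
position: [0.5398, -0.2326, 0.0742]
ee_rot: [0.0, 0.993, 0.118, 0.001]
contact_force: [-0.1, 2.1, 5.9]
width: 0.0137
```

```bash
python3 -c "
from h import *;st();grab('scene','g1.png',(140,200,160,150),4)"
```

```text
t 4.2 p [ 0.5398 -0.2326  0.0742] yaw -1.334 F [-0.11  2.15  5.85] M [ 0.36  0.1  -0.07] w 0.0137 q [-0.53  0.42  1.7   0.    1.02  0.81]
```

View pics/g1.png

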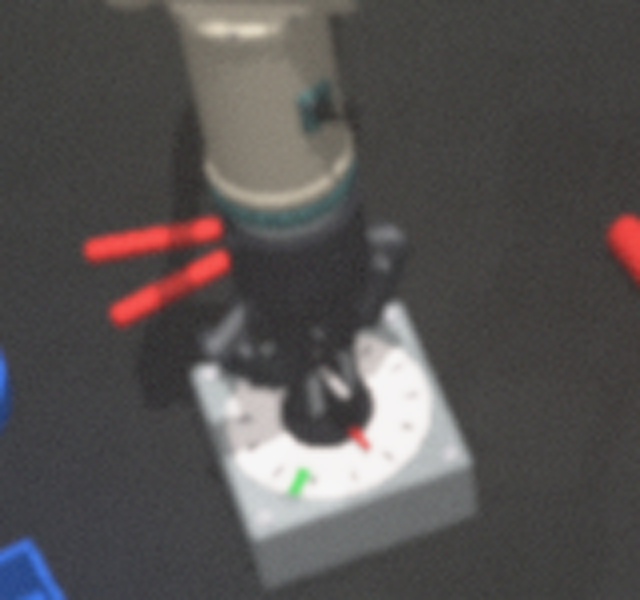

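The bar is gripped (13.7 mm), with slight pressure on the disc, so I lift 2 mm and turn it clockwise.

Call:
carry_out --moves '[0,0,0,0.25,0,0,0,0,0,-0.12,0,0,0,0,-0.12,0,0,0,0,-0.12,0,0,0,0,-0.12,0,0,0,0,-0.12,0,0,0,0,-0.12,0,0,0,0,-0.12,0,0,0,0,-0.12,0,0,0,0,0]'

```text
clock: 5.25
position: [0.5396, -0.2332, 0.0744]
ee_rot: [0.0, 0.935, -0.354, -0.0]
contact_force: [3.4, -1.5, -11.0]
width: 0.0134
```

```bash
python3 -c "
from h import *;st()"
```

```text
t 5.25 p [ 0.5396 -0.2332  0.0744] yaw -2.294 F [  3.39  -1.46 -11.04] M [-0.26 -0.61 -0.06] w 0.0134 q [-0.53  0.42  1.7  -0.    1.02  1.77]
```

Call:
carry_out --moves '[50,0,0,0,0,50,0,0,0,0,50,0,0,0,0,50,0,0,0,0,50,0,0,0,0,50,0,0,1,0,50,0,0,3,0,50,0,0,4,0,50,0,0,4,0,50,0,0,4,0]'

```text
clock: 6.25
position: [0.5391, -0.2327, 0.2383]
ee_rot: [0.0, 0.935, -0.354, 0.0]
contact_force: [0.1, -0.1, -0.4]
width: 0.0424
```

Call:
carry_out --moves '[50,-0.5,3,0,0.1,50,-0.5,3,0,0.1,50,-0.5,3,0,0.1,50,-0.5,3,0,0.1,50,-0.5,3,0,0.1,50,0,0,0,0,50,0,0,0,0,50,0,0,0,0,50,0,0,0,0,50,0,0,0,0]'

```text
clock: 7.25
position: [0.5145, -0.0837, 0.2357]
ee_rot: [0.0, 0.994, -0.112, -0.0]
contact_force: [-0.6, -0.6, 0.4]
width: 0.0423
```

```bash
python3 -c "
from h import *;st()
a=manip.get_image('top')[:,:,::-1][202:252,380:430];b=manip.get_image('scene')[:,:,::-1][272:346,184:264]
cv2.imwrite('pics/d2.png',np.hstack([cv2.resize(a,(400,400),interpolation=2),cv2.copyMakeBorder(cv2.resize(b,(400,370),interpolation=2),0,30,0,0,0)]))"
```

```text
t 7.25 p [ 0.5145 -0.0837  0.2357] yaw -1.795 F [-0.59 -0.56  0.43] M [0.03 0.02 0.  ] w 0.0423 q [-0.29  0.19  1.61 -0.    1.34  1.5 ]
```

View pics/d2.png

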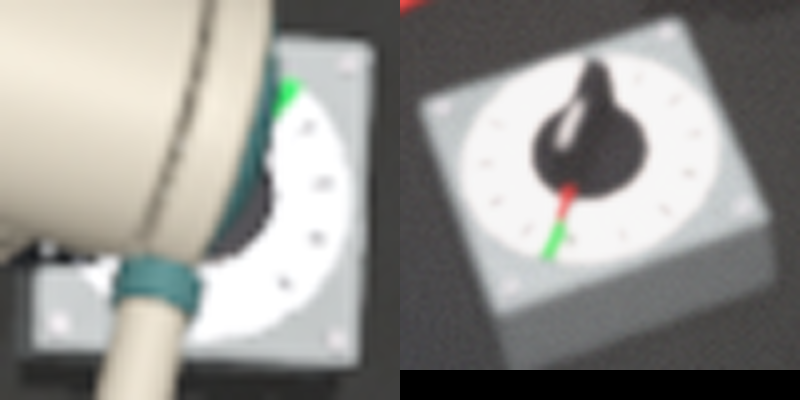

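The scene crop shows the red pointer ending on the green mark, at about (568,200) to (555,240), so the dial is set. Next is the jog lever, with the fingers shut.

Call:
carry_out --moves '[0,-0.5,3.5,0,0,0,-0.5,3.5,0,0,0,-0.5,3.5,0,0,0,-0.5,3.5,0,0,0,-0.5,3.5,0,0,0,-0.5,3.5,0,0,0,-0.5,3.5,0,0,0,-0.5,3.5,0,0,0,-0.5,3.5,0,0,0,-0.5,3.5,0,0]'

```text
clock: 8.35
position: [0.4642, 0.2684, 0.2358]
ee_rot: [0.0, 0.994, -0.112, 0.0]
contact_force: [0.7, -0.4, -0.3]
width: -0.0
```

Call:
carry_out --moves '[0,0,0,-2,0,0,0,0,-2,0,0,0,0,-2,0,0,0,0,-2,0,0,0,0,-1,0,0,0,0,-1,0,0,0,0,0,0,0,0,0,0,0,0,0,0,0,0,0,0,0,0,0]'

```text
clock: 9.35
position: [0.4649, 0.2674, 0.1366]
ee_rot: [-0.0, 0.994, -0.111, 0.001]
contact_force: [-0.3, 0.2, -0.4]
width: -0.0
```

```bash
python3 -c "
from h import *;st()
a=manip.get_image('top')[:,:,::-1][202:252,380:430];b=manip.get_image('scene')[:,:,::-1][150:250,350:450]
cv2.imwrite('pics/j1.png',np.hstack([cv2.resize(a,(400,400),interpolation=2),cv2.resize(b,(400,400),interpolation=2)]))"
```

```text
t 9.35 p [0.4649 0.2674 0.1366] yaw -1.794 F [-0.3   0.15 -0.39] M [-0.01 -0.02 -0.02] w -0.0 q [ 0.39  0.29  1.74 -0.    1.11  2.19]
```

View pics/j1.png

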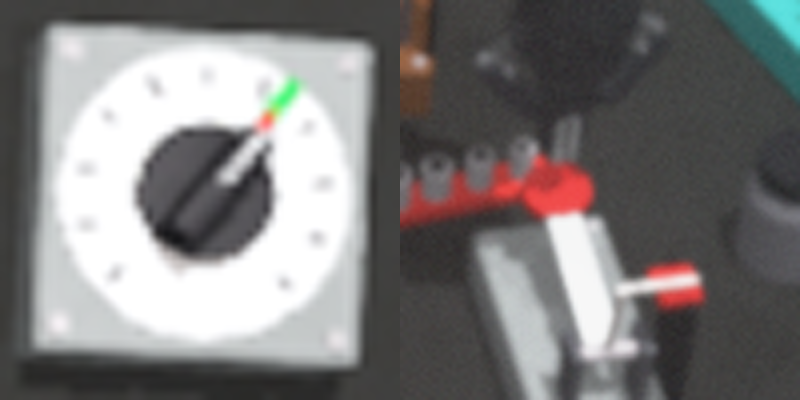

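The top crop shows the pointer tip at (268,118), meeting the mark's inner end, so the dial is set. The scene crop shows the closed fingers above the red pad. Next I press slowly.

Call:
carry_out --moves '[0,0,0,-1,0,0,0,0,-0.8,0,0,0,0,-0.5,0,0,0,0,-0.3,0,0,0,0,-0.3,0,0,0,0,-0.3,0,0,0,0,-0.3,0,0,0,0,-0.3,0,0,0,0,-0.3,0,0,0,0,0,0]'

```text
clock: 10.45
position: [0.4634, 0.2674, 0.0949]
ee_rot: [-0.0, 0.994, -0.112, -0.001]
contact_force: [-4.0, -0.4, 7.8]
width: -0.0001
```

Call:
carry_out --moves '[0,0,0,-0.2,0,0,0,0,-0.2,0,0,0,0,-0.2,0,0,0,0,0,0,0,0,0,0,0,0,0,0,0,0,0,0,0,0,0,0,0,0,0,0,0,0,0,0,0,0,0,0,0,0]'

```text
clock: 11.45
position: [0.4633, 0.2674, 0.0894]
ee_rot: [-0.0, 0.994, -0.112, -0.001]
contact_force: [-3.6, 0.7, 7.4]
width: -0.0003
```

```bash
python3 -c "
from h import *;st()
a=manip.get_image('top')[:,:,::-1][190:240,230:280];b=manip.get_image('scene')[:,:,::-1][190:250,380:440]
cv2.imwrite('pics/j2.png',np.hstack([cv2.resize(a,(400,400),interpolation=2),cv2.resize(b,(400,400),interpolation=2)]))
grab('scene','end.png');st()"
```

```text
t 11.45 p [0.4633 0.2674 0.0894] yaw -1.794 F [-3.65  0.66  7.4 ] M [ 0.07  0.79 -0.  ] w -0.0003 q [0.39 0.34 1.8  0.   1.   2.19]
t 11.6 p [0.4633 0.2675 0.0895] yaw -1.794 F [-4.5   0.35  7.79] M [0.03 0.86 0.02] w -0.0001 q [0.39 0.34 1.8  0.   1.   2.19]
```

View pics/j2.png

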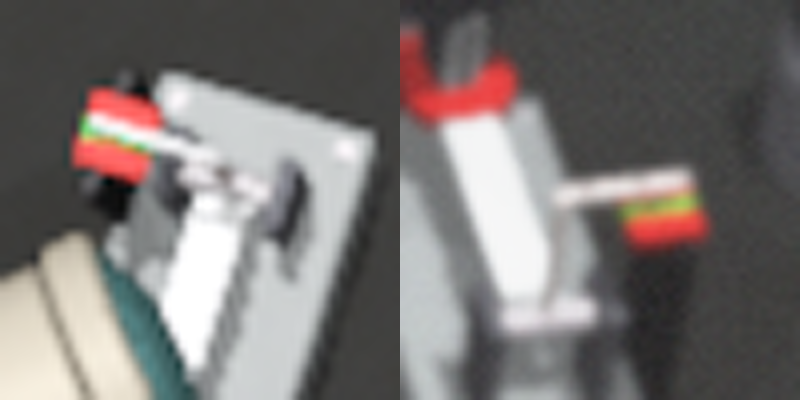

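View pics/end.png

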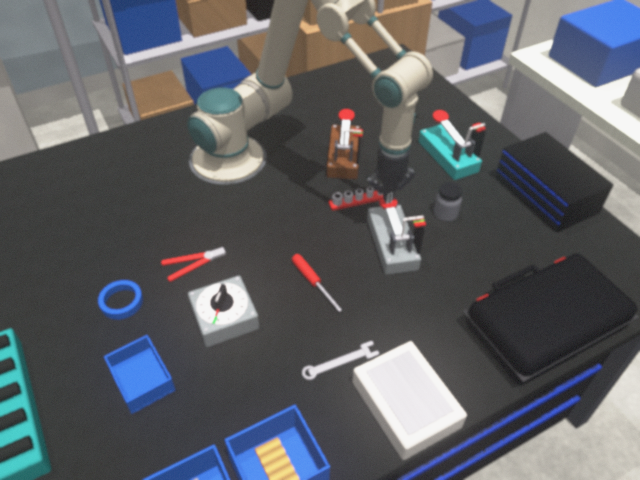

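The top crop shows the white pointer end at (90,122), about 3.4 px (≈10 mm at its 67 mm radius, ≈0.15 rad) from its rest position. The TCP height of 0.0894 gives about 0.14 rad, so both put the lever mid-band. The force is about 7.5 N and steady. The scene view shows the dial still at its mark and the loose things unmoved. Handing in.

```bash
python3 -c "
from h import *;st();manip.sign_off()"
```

```text
t 11.6 p [0.4633 0.2675 0.0895] yaw -1.794 F [-4.5   0.35  7.79] M [0.03 0.86 0.02] w -0.0001 q [0.39 0.34 1.8  0.   1.   2.19]
the job is handed in; nothing more can be done
```

I set the dial to the green mark and let go of it. I then pressed the grey jog lever's red pad with the shut fingers and handed the job in at 11.6 s while still holding it; no verdict was reported.

- **Dial:** I turned it 0.96 rad clockwise. After release, both cameras showed the red pointer meeting the inner end of the green mark, and the last scene picture showed it unchanged.
- **Jog lever:** The finger height (89.5 mm) puts it at about 0.14 rad, and the white pointer's shift in the top view gives about 0.15. Both are in the green band (0.10 to 0.20).
- **Push force:** It was steady at 7.4–7.8 N vertically, with about 4 N sideways. Taken alone, the spring figures would put the lever nearer 0.11 rad, which disagrees slightly but is still in the band.
- **Pointer in the scene view:** There the white pointer looked to be at the upper edge of the scale. I put that down to the viewing angle and did not check it further.
- **Loose things:** By eye they had not moved in the last scene picture.

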